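# Send the blind flange down the tipping tray

## Task

Send the blind flange to the parts bin through the tipping tray. First lift the angle-iron offcut that someone left in the tray out onto the bench top beside the stand, and swing the tray's catch fully open; then slide the flange off the feed deck onto the tray until its weight tips the tray and it slides down into the bin and the empty tray swings back level. Leave the grinding disc, the slug, the side cutters and the tin cup where they are.

Things in the scene. Friction and masses are not known exactly. Their poses are not given: they have to be found in the camera images.
- stand: Welded steel transfer stand, fixed on the bench. Origin on the bench top; its x points away from the robot, y left, z up (mm in this frame). Along x: feed deck -130 to 40, tipping tray 44 to 260, then past the bench's edge the bin, 266 to 424, y -86 to 86, floor at -128. Upright side frames at y = +-82 (6 thick), x 40 to 204, z to 90, carry the tray's pivot.
- tray_mouth (a point): End of the feed deck at the tray, half-way across, at deck height (stand x = 42, y = 0, z = 75). The deck is level, 170 long (stand x -130 to 40), 300 wide (y -150 to 150), friction about 0.6, open at its edges. Two lead-in strips 32 long, 8 wide, 10 high on it, centred at x = 23, y = +-77 and toed in by 0.5 rad, funnel towards the tray. x axis along the stand's x.
- tray_floor (a point): Point of the tray's floor above its pivot, half-way across (stand x = 130, y = 0, z = 73 when level). Polished steel tray, 216 long (86 towards the robot, 130 beyond the pivot), 128 wide inside, floor 2 mm below the deck, side walls 22 high (top at z = 95), open at both ends; friction about 0.2. x axis along the tray, away from the robot.
- tray (a joint): Tilt of the tray, rad: 0 = level (held so by its counterweight), 0.52 = fully tipped, far end down. Pivot along stand y at x = 130, z = 62. The flange tips it once its centre is some 10 to 18 mm beyond the pivot, if the catch is open. Tipping lifts the floor on the robot's side of the pivot (25 mm at 50 mm from it), so a finger left standing there stops it. Empty, it swings back by itself.
- catch (a joint): Swing catch, rad about the vertical: 0 = closed (tongue over the tray's right-hand wall, so the tray cannot tip), 1.45 = fully open (stop). Stays where left; 1 to 2 N at the knob moves it. Pivot at stand x = 65, y = -98. Opens anticlockwise seen from above: closed, its bar lies along y with the knob at the right; opening swings the knob away from the robot, then left, on a 46 mm arc.
- catch_knob (a point): Middle of the catch's upright black knob (z = 125), 46 mm from the catch's pivot: 20 mm thick from z = 115 to 137, on a neck 12 mm thick below; the bar under it, 18 wide and 6 thick, has its top at z = 102.
- flange_mid (a point): Centre of the blind flange, 6 mm above its underside: a plain steel disc 100 mm across and 12 mm thick with four bolt holes and a raised face (56 mm across, 2.5 mm high) on top. 0.6 to 0.8 kg, flat on the feed deck, left or right; too wide to grip across.
- grinding_disc: Brown grinding disc, 115 mm across, 10 mm thick, with a hole in its middle, flat on the other side of the feed deck; origin at the centre of its underside.
- offcut_mid (a point): Middle of the angle-iron offcut lying in the tray, half-way up (20 mm above its underside): 75 mm long (along its x), 40 wide, 40 high. Flat base leg 4.5 mm thick, y -20 to 20 from this point; upright leg 5 mm thick and 40 mm high along its +y edge (y = 15 to 20 from this point). 0.21 kg.
- slug: Steel slug, a cylinder 24 mm across and 40 mm high, upright at the front of the deck; origin at the centre of its underside.
- side_cutters: Side cutters, 57 x 165 x 14 mm, flat on the bench to the right of the stand; origin at the centre of the underside, length along their y.
- tin_cup: Open tin cup, 72 mm across and 102 mm high, upright on the bench to the right of the stand; origin at the centre of its underside. The bench top between it and the stand's right-hand side frame (stand x 30 to 110, y -190 to -280) is free; a vice stands close to the left-hand frame, and a torch cable runs under the deck and rises to the torch at its right.

How it is judged:
By the outcome, as a careful person would: the job done as asked, in the order asked, and still so for the second after the job is handed in, with the robot touching nothing.
It also fails if it takes over 67 s, if anything falls off the work surface, if the arm or the gripper's body presses on something with over 40 N, if the wrist force passes 120 N, or if a joint passes its speed limit or range.

## Robot

A 6-joint arm with a two-finger parallel gripper is mounted at the origin on the work surface; the furniture and walls round the work are solid. World frame = base frame: x ahead of the robot, y to its left, z up, the work surface at z = 0. Lengths are in m, angles in rad, forces in N, time in s.
With the tool pointing down it reaches from about 0.35 to 0.875 m from the base axis. Payload 4.2 kg.
Tool frame: the origin (TCP) lies at the very end of the fingers, on their centre line; the grasp point (between the pads) lies 19 mm behind it; z points along the fingers, y is the line along which they close (so a half turn about z gives the same grasp; the last joint's range is limited). The gripper opens to 87 mm and grips with 3 to 60 N. Pads are 19 mm wide; open, the fingers measure 117 mm over their backs; the gripper's body (75 mm by 190 mm) begins 51 mm behind the grasp point.
Start: joints at [-1.056, 0.385, 0.008, 0, -1.194, -0.259], TCP at [0.158, -0.605, 0.199] pointing down, gripper open.
Joint ranges: [-3.14, 3.14], [-1.21, 2.06], [-1.07, 1.41], [-3.16, 2.05], [-2.99, -0.16], [-3.1, 3.1]. Speed limits (rad/s): [2.79, 2.79, 3.14, 3.14, 3.14, 3.14].

## Interface

Orientations are given as a unit quaternion [x, y, z, w].
In Python, from workcell import * gives the robot as it stands. The module is installed in compiled form; this text tells all that it offers.
- The arm moves only by the tool send_rows, never from a script. Its argument "targets" is a list of rows, each a list of 2 entries, a list of its own where there are three numbers: the shift along the tool's x, y, z in cm, then the turn about the tool's z in degrees. In form: [[[x, y, z], roll], ...]. A call has 1 to 8 rows; each row shifts and turns the commanded pose from where the row before left it, along the tool's axes as they then stand; what a row does not reach is not made up. A row lasts 1/12 s, in which the tool goes at most 41.7 mm and 7.16 degrees, less where a joint would pass 70% of its speed; a pose out of reach is approached as far as the arm can. A call is refused whole if a number of a shift passes 4.17 or a number of a turn 7.16, either way. A call with a gripper value outside its range is refused whole. "grip" is the closure, from 0 (fully open) to 1 (shut), set as the call begins (left out, the last holds). The fingers move at their own pace and stop on an object; "force" is the grip in N (left out, the last holds). Time passes only in rows, so rows that do not move let the fingers close. It gives the time, the measured TCP pose, the force, the opening and the grip force at its end, in the units of the state.
- state(): the state, without advancing time (a new reading comes with each control period).
- snapshot(name): name is "scene" or "top" or "wrist"; returns a dict with "image" (384x512x3 uint8, red, green, blue), "fx", "fy", "cx", "cy" (pixels), "extrinsics" (4x4, takes a point from camera to world coordinates); the wrist camera has in their place "mount" (4x4, takes a point from camera to tool coordinates, whose origin is the TCP and whose axes are the flange's). Camera axes: x right, y down, z forward; pixel columns grow to the right and rows downward; lengths in m; the calibration is good to about 2 mm. A picture is of the moment at which its call begins: read the wrist's pose just before it. There is no depth.
- job_done(): hands the job in; it is judged then, once.
The state is a dict: "clock": time; "qpos": joint angles; "qd": joint speeds; "joint_torque": joint torques, N m; "tool_pos": TCP position; "orientation": TCP orientation; "ft_force": force on the tool from outside, world axes, zero at the start; "moment": the same for the moment, N m; "gripper_width": finger opening in m; "grasp_force": force on a finger pad.
Only numpy, scipy, OpenCV 4.12 (cv2) and the standard library are available. Lean on these libraries where they do the work, as an engineer would, in place of code of your own. Each camera call takes 0.05 s, during which the arm holds its last target. There are 200 camera calls.

## Working session

There is one attempt and no reset: what is moved stays moved. The work goes in short steps, Python scripts to look and compute and a tool call to move; the robot and the scene stay as the last step left them, time stands still between calls to the robot, and variables do not carry over. Pictures are saved under pics/ and viewed, at most 10 in all, crops included, and the job is handed in when it is done.

Besides the shell and the picture viewer there is one more tool, called after "Request:" as name([rows], argument=value, ...), one row to a line, values as JSON. send_rows: Moves the arm, as the interface text tells. Its arguments: {"type":"object","properties":{"targets":{"type":"array","items":{"type":"array"}},"grip":{"type":"number"},"force":{"type":"number"}},"required":["targets"]}

```bash
mkdir -p pics
python3 - <<'E'
from workcell import *
import cv2, numpy as np
np.set_printoptions(precision=4,suppress=True)
s=state(); print(s)
for n in ("scene","top"):
    d=snapshot(n); cv2.imwrite(f"pics/{n}0.png",cv2.resize(d["image"][:,:,::-1],(800,600),interpolation=cv2.INTER_CUBIC))
    np.savez(f"{n}0.npz",**d); print(n,d["fx"],d["fy"],d["cx"],d["cy"],d["extrinsics"])
E
```

```text
{'clock': 0.0, 'qpos': array([-1.0564,  0.3855,  0.0066, -0.0005, -1.194 , -0.2586]), 'qd': array([-0.0003, -0.0013, -0.0013, -0.0001,  0.    ,  0.0007]), 'joint_torque': array([ -0.0004, -39.0668,  18.74  ,   4.2198,   0.011 ,  -0.0002]), 'tool_pos': array([ 0.158 , -0.604 ,  0.1976]), 'orientation': array([-0.1274,  0.9918,  0.0011, -0.0002]), 'ft_force': array([-0.0769, -0.1057, -0.165 ]), 'moment': array([-0.0111, -0.0178, -0.0405]), 'grasp_force': 0.0, 'gripper_width': 0.08694246055056225}
scene 421.17505465617415 421.17505465617415 248.1570365683281 189.42293211305832 [[-0.8376 -0.32    0.4428  0.1549]
 [-0.5462  0.5084 -0.6658  0.408 ]
 [-0.012  -0.7995 -0.6006  0.6888]
 [ 0.      0.      0.      1.    ]]
top 460.89882078681524 460.89882078681524 257.5904653405259 185.00598533174008 [[ 0.011  -0.9834  0.1809  0.3737]
 [-0.9998 -0.0133 -0.0116 -0.2071]
 [ 0.0138 -0.1808 -0.9834  1.1727]
 [ 0.      0.      0.      1.    ]]
```

View pics/scene0.png

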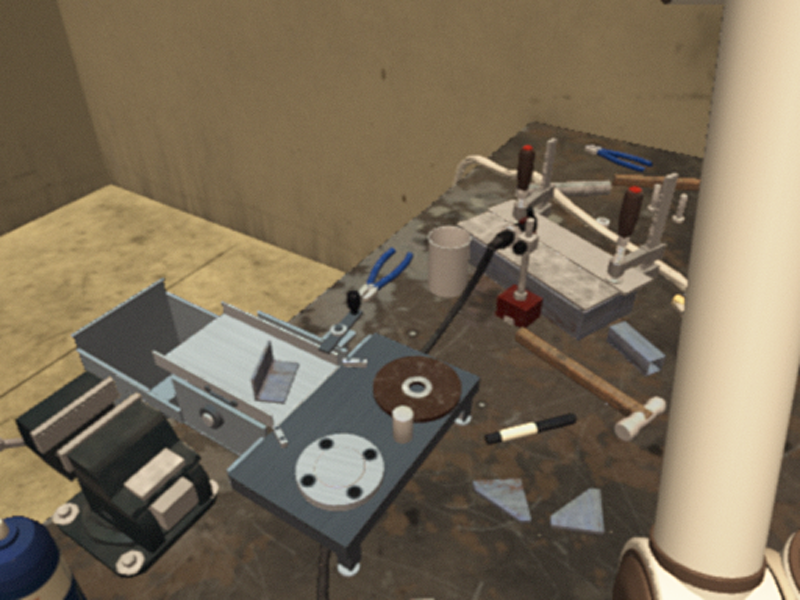

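View pics/top0.png

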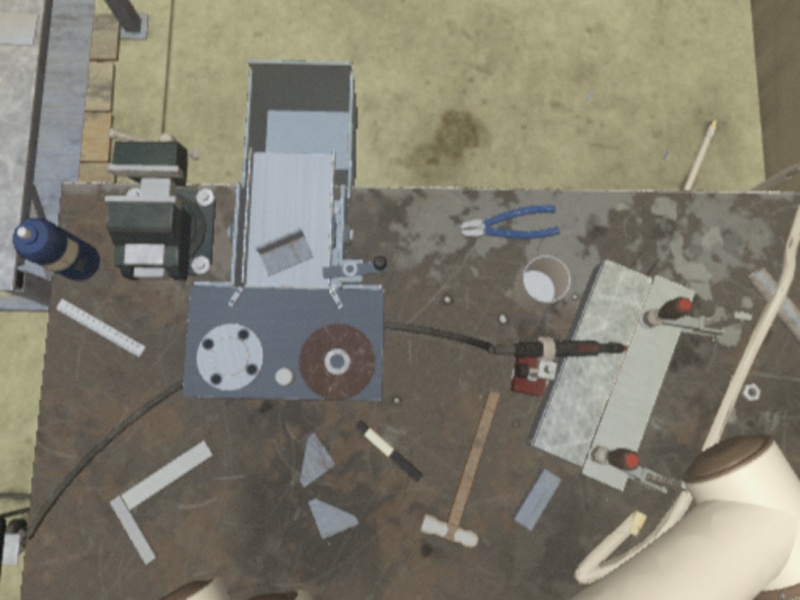

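The stand lies ahead of the robot with the bin at the far side. In the top view, 800x600 pixels:
- Deck corners: (191,284), (383,288), (381,399), (183,396)
- Flange: (230,357)
- Slug: (285,377)
- Disc: (338,361)
- Knob: (379,263)
- Offcut in the tray around (285,253), its upright leg on the far side
- Cup: (546,280)
- Cutters: (510,222)

The scene view shows the same layout.

```bash
cat > h.py <<'E'
import numpy as np, cv2
from scipy.spatial.transform import Rotation as R
np.set_printoptions(precision=4,suppress=True)
def ray(d,E,uv,z,s=1.5625):
    u,v=np.array(uv,float)/s+(0.5/s-0.5)
    r=E[:3,:3]@np.array([(u-d["cx"])/d["fx"],(v-d["cy"])/d["fy"],1]); o=E[:3,3]
    return o+r*(z-o[2])/r[2]
# stand frame
import json,os
def frame():
    o,a=json.load(open("stand.json")); return np.array(o),a
def to_stand(p):
    o,a=frame(); c,s=np.cos(a),np.sin(a); q=np.array(p)[:2]-o; return np.array([c*q[0]+s*q[1],-s*q[0]+c*q[1]])
def to_world(p):
    o,a=frame(); c,s=np.cos(a),np.sin(a); return o+np.array([c*p[0]-s*p[1],s*p[0]+c*p[1]])
def toolshift(p_target,st):  # cm in tool axes
    return R.from_quat(st["orientation"]).inv().apply(np.array(p_target)-st["tool_pos"])*100
E
python3 - <<'E'
from h import *
d=dict(np.load("top0.npz")); E=d["extrinsics"]
img=d["image"]
C=[(191,284),(383,288),(381,399),(183,396)]
M=np.array([[.04,.15],[.04,-.15],[-.13,-.15],[-.13,.15]])
W=np.array([ray(d,E,c,.075)[:2] for c in C]); print(W)
Mc=M-M.mean(0);Wc=W-W.mean(0)
a=np.arctan2((Mc[:,0]*Wc[:,1]-Mc[:,1]*Wc[:,0]).sum(),(Mc*Wc).sum())
Rt=np.array([[np.cos(a),-np.sin(a)],[np.sin(a),np.cos(a)]])
o=W.mean(0)-Rt@M.mean(0); print("stand",o,a, "res",W-(M@Rt.T+o))
json.dump([list(o),float(a)],open("stand.json","w"))
for n,c,z in [("flange",(230,357),.0895),("slug",(285,377),.115),("disc",(338,361),.085),("knob",(379,263),.137),("catchpiv",(350,268),.102),
  ("offTL",(257,247),.113),("offTR",(302,231),.113),("offBR",(313,256),.0775),("offBL",(268,275),.0775),("cup",(546,280),.09),("cutters",(510,222),.01)]:
    p=ray(d,E,c,z); print(n,p,to_stand(p))
E
```

```text
[[ 0.5796  0.1074]
 [ 0.5774 -0.1894]
 [ 0.4072 -0.1891]
 [ 0.4083  0.1084]]
stand [ 0.5381 -0.0409] -0.005179019769334845 res [[ 0.0007 -0.0015]
 [ 0.      0.0017]
 [-0.0001  0.0012]
 [-0.0006 -0.0014]]
flange [0.4664 0.0379 0.0895] [-0.0721  0.0784]
slug [ 0.4361 -0.0494  0.115 ] [-0.102 -0.009]
disc [ 0.4628 -0.1236  0.085 ] [-0.0749 -0.083 ]
knob [ 0.6032 -0.1839  0.137 ] [ 0.0658 -0.1427]
catchpiv [ 0.6026 -0.1392  0.102 ] [ 0.065 -0.098]
offTL [0.6306 0.001  0.113 ] [0.0923 0.0424]
offTR [ 0.6565 -0.0659  0.113 ] [ 0.1185 -0.0243]
offBR [ 0.6261 -0.0797  0.0775] [ 0.0882 -0.0383]
offBL [ 0.595  -0.0112  0.0775] [0.0567 0.0301]
cup [ 0.5905 -0.4398  0.09  ] [ 0.0544 -0.3986]
cutters [ 0.7047 -0.3991  0.01  ] [ 0.1684 -0.3573]
```

Request:
send_rows([
  [[0,0,-2.5],-7],
  [[0,0,-2.5],-7],
  [[0,0,-2.5],-7],
  [[0,0,-2.5],-7],
  [[0,0,-2.5],-7],
  [[0,0,-2.5],-7],
  [[0,0,0],-7],
  [[0,0,0],-7],
], grip=0)

```text
clock: 0.77
tool_pos: [0.1584, -0.6051, 0.3504]
orientation: [-0.581, 0.814, -0.002, -0.0]
ft_force: [0.4, 0.3, -0.5]
gripper_width: 0.0871
grasp_force: 0.0
```

Request:
send_rows([
  [[0,0,0],-7],
  [[0,0,0],-7],
  [[0,0,0],-7],
  [[0,0,0],-7],
  [[0,0,0],-7],
  [[0,0,0],-5.5],
])

```text
clock: 1.27
tool_pos: [0.1582, -0.6044, 0.3479]
orientation: [0.826, -0.563, -0.001, -0.0]
ft_force: [-0.3, -1.0, -0.1]
gripper_width: 0.0875
grasp_force: 0.0
```

Run:
```python
from h import *
from workcell import *
s=state(); print(s["clock"],s["tool_pos"],R.from_quat(s["orientation"]).as_matrix(),s["qpos"]); print(toolshift([.642,-.032,.25],s))
```

```text
1.2667 [ 0.1582 -0.6044  0.3479] [[ 0.3662 -0.9305 -0.0004]
 [-0.9305 -0.3662  0.0014]
 [-0.0014 -0.0002 -1.    ]] [-1.0564  0.3299  0.2903 -0.0004 -1.5326  1.4313]
[-35.5309 -65.9816   9.8545]
```

Request:
send_rows([
  [[-1.78,-3.3,0],0],
  [[-1.78,-3.3,0],0],
  [[-1.78,-3.3,0],0],
  [[-1.78,-3.3,0],0],
  [[-1.78,-3.3,0],0],
  [[-1.78,-3.3,0],0],
  [[-1.78,-3.3,0],0],
  [[-1.78,-3.3,0],0],
])

```text
clock: 1.93
tool_pos: [0.3536, -0.3748, 0.3483]
orientation: [0.825, -0.565, -0.0, -0.0]
ft_force: [0.6, -1.2, -0.3]
gripper_width: 0.0869
grasp_force: 0.0
```

Request:
send_rows([
  [[-1.78,-3.3,0],0],
  [[-1.78,-3.3,0],0],
  [[-1.78,-3.3,0],0],
  [[-1.78,-3.3,0],0],
  [[-1.78,-3.3,0],0],
  [[-1.78,-3.3,0],0],
  [[-1.78,-3.3,0],0],
  [[-1.78,-3.3,0],0],
])

```text
clock: 2.6
tool_pos: [0.5484, -0.1467, 0.3483]
orientation: [0.825, -0.565, -0.0, 0.0]
ft_force: [0.6, -0.1, 0.5]
gripper_width: 0.0872
grasp_force: 0.0
```

Request:
send_rows([
  [[-1.78,-3.3,0],0],
  [[-1.78,-3.3,0],0],
  [[-1.78,-3.3,1.5],0],
  [[-1.78,-3.3,1.5],0],
  [[0,0,0],0],
  [[0,0,0],0],
])

```text
clock: 3.1
tool_pos: [0.6453, -0.0326, 0.3151]
orientation: [0.826, -0.564, -0.002, 0.002]
ft_force: [-0.9, -0.7, 0.5]
gripper_width: 0.0869
grasp_force: 0.0
```

Run:
```python
from h import *
from workcell import *
s=state(); print(s["clock"],s["tool_pos"],s["qpos"]); d=snapshot("wrist"); print(d["mount"])
np.savez("w1.npz",q=s["orientation"],p=s["tool_pos"],**d)
cv2.imwrite("pics/w1.png",cv2.resize(d["image"][:,:,::-1],(800,600),interpolation=cv2.INTER_CUBIC))
```

```text
3.1 [ 0.6453 -0.0326  0.3151] [ 0.1992  0.3776  0.2824 -0.0006 -1.4817  0.1727]
[[ 0.0003 -0.9638 -0.2666  0.0721]
 [ 1.      0.0001  0.0007  0.    ]
 [-0.0006 -0.2666  0.9638 -0.1858]
 [ 0.      0.      0.      1.    ]]
```

View pics/w1.png

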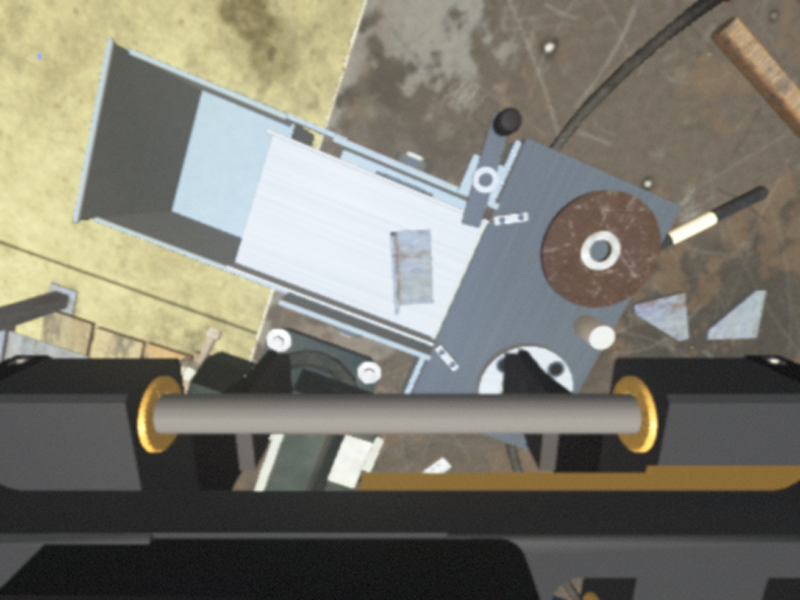

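The wrist view shows the offcut squared to the tool: its thin upright leg runs from (393,231) to (398,313) on the bin side, and its base's near edge runs from (431,230) to (433,302). The flange and slug are at the bottom right.

```bash
cat >> h.py <<'E'
def wE(d):
    T=np.eye(4); T[:3,:3]=R.from_quat(d["q"]).as_matrix(); T[:3,3]=d["p"]; return T@d["mount"]
E
python3 - <<'E'
from h import *
d=dict(np.load("w1.npz")); E=wE(d)
for n,c,z in [("legT",(393,231),.113),("legB",(397,313),.113),("baseT",(431,230),.0775),("baseB",(433,302),.0775),("knob",(509,120),.137),("piv",(486,180),.102),("disc",(601,250),.085),("slug",(602,337),.115),("deckcorner",(525,141),.075)]:
    p=ray(d,E,c,z); print(n,p,to_stand(p))
img=cv2.resize(d["image"][:,:,::-1],None,fx=1,fy=1)[130:210,230:300]
cv2.imwrite("pics/w1c.png",cv2.resize(img,None,fx=7.5,fy=7.5,interpolation=cv2.INTER_CUBIC))
E
```

```text
legT [ 0.6607 -0.0664  0.113 ] [ 0.1227 -0.0248]
legB [0.6295 0.0036 0.113 ] [0.0912 0.045 ]
baseT [ 0.6253 -0.0778  0.0775] [ 0.0874 -0.0364]
baseB [ 0.5954 -0.0112  0.0775] [0.0571 0.03  ]
knob [ 0.6074 -0.1823  0.137 ] [ 0.07  -0.141]
piv [ 0.5991 -0.1378  0.102 ] [ 0.0614 -0.0965]
disc [ 0.4639 -0.1206  0.085 ] [-0.0738 -0.0801]
slug [ 0.4378 -0.0457  0.115 ] [-0.1003 -0.0053]
deckcorner [ 0.5746 -0.1854  0.075 ] [ 0.0372 -0.1443]
```

View pics/w1c.png

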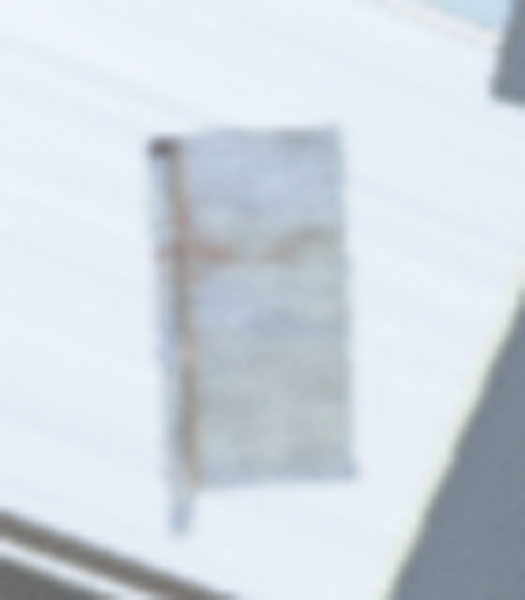

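Request:
send_rows([
  [[0,0,3],-2.5],
  [[0,0,3],0],
  [[0,0,3],0],
  [[0,0,3],0],
  [[0,0,3],0],
  [[0,0,3],0],
  [[0,0,2.5],0],
  [[0,0,2],0],
])

```text
clock: 3.82
tool_pos: [0.6441, -0.0359, 0.0928]
orientation: [0.837, -0.548, -0.0, 0.0]
ft_force: [0.8, -0.1, 0.7]
gripper_width: 0.0872
grasp_force: 0.0
```

Request:
send_rows([
  [[0,0,0.5],0],
  [[0,0,0],0],
  [[0,0,0],0],
])

```text
clock: 4.07
tool_pos: [0.6461, -0.0351, 0.0905]
orientation: [0.837, -0.547, 0.001, -0.001]
ft_force: [0.5, -0.8, 0.4]
gripper_width: 0.0867
grasp_force: 0.0
```

Request:
send_rows([
  [[0,0,0.7],0],
  [[0,0,0],0],
])

```text
clock: 4.23
tool_pos: [0.6455, -0.0344, 0.0824]
orientation: [0.837, -0.547, 0.0, -0.001]
ft_force: [-0.5, 0.3, -0.7]
gripper_width: 0.0869
grasp_force: 0.0
```

Request:
send_rows([
  [[0,0,0],0],
  [[0,0,0],0],
  [[0,0,0],0],
  [[0,0,0],0],
  [[0,0,0],0],
  [[0,0,0],0],
  [[0,0,0],0],
  [[0,0,0],0],
], grip=1, force=35)

```text
clock: 4.9
tool_pos: [0.6452, -0.0344, 0.0816]
orientation: [0.837, -0.547, -0.0, 0.0]
ft_force: [-0.4, 0.7, -0.0]
gripper_width: 0.0416
grasp_force: 0.0
```

Request:
send_rows([
  [[0,0,0],0],
  [[0,0,0],0],
  [[0,0,0],0],
  [[0,0,0],0],
  [[0,0,0],0],
  [[0,0,0],0],
  [[0,0,0],0],
  [[0,0,0],0],
])

```text
clock: 5.57
tool_pos: [0.6454, -0.0344, 0.0817]
orientation: [0.837, -0.547, 0.0, -0.0]
ft_force: [0.7, 0.6, -0.2]
gripper_width: 0.0036
grasp_force: 35.0
```

Request:
send_rows([
  [[0,0,-0.5],0],
  [[0,0,-1],0],
  [[0,0,-2],0],
  [[0,0,-2],0],
  [[0,0,-2],0],
  [[0,0,-2],0],
  [[0,0,-2],0],
  [[0,0,-1],0],
])

```text
clock: 6.23
tool_pos: [0.6462, -0.0345, 0.2104]
orientation: [0.837, -0.547, 0.002, -0.001]
ft_force: [0.1, 0.2, -0.7]
gripper_width: 0.0039
grasp_force: 35.0
```

Run:
```python
from h import *
from workcell import *
s=state(); print(s["clock"],s["tool_pos"],s["qpos"],R.from_quat(s["orientation"]).as_matrix()[:2,:2],s["gripper_width"])
w=to_world([.085,-.235]); print(w,toolshift([*w,.2],s))
d=snapshot("scene")
cv2.imwrite("pics/s1.png",cv2.resize(d["image"][120:300,50:320,::-1],(800,533),interpolation=cv2.INTER_CUBIC))
```

```text
6.2333 [ 0.6462 -0.0345  0.2104] [ 0.1966  0.4128  0.081   0.0009 -1.2342  0.2163] [[ 0.4015 -0.9158]
 [-0.9159 -0.4015]] 0.0038686372804777047
[ 0.6219 -0.2764] [21.1688 11.9396  1.0279]
```

View pics/s1.png

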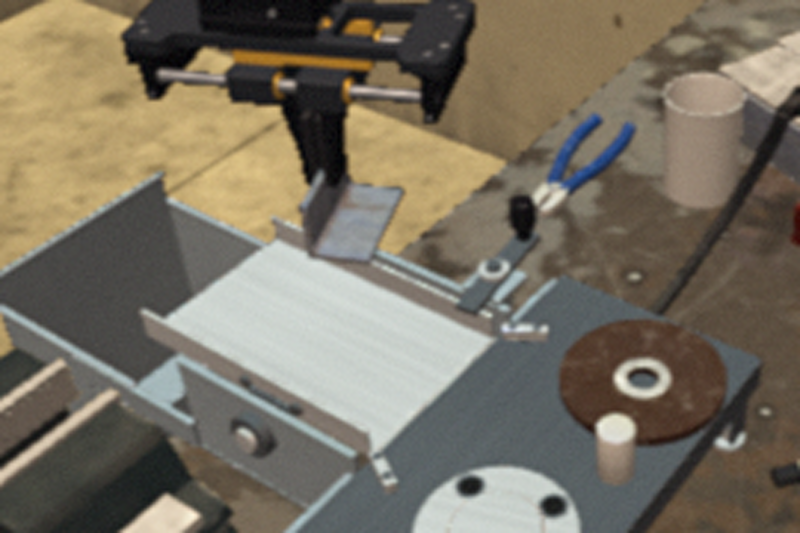

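The offcut is held by its upright leg and level, and the tray is empty.

Request:
send_rows([
  [[2.65,1.5,0],0],
  [[2.65,1.5,0],0],
  [[2.65,1.5,0],0],
  [[2.65,1.5,0],0],
  [[2.65,1.5,0],0],
  [[2.65,1.5,0],0],
  [[2.65,1.5,0],0],
  [[2.65,1.5,0],0],
])

```text
clock: 6.95
tool_pos: [0.6194, -0.2779, 0.2054]
orientation: [0.837, -0.547, -0.001, 0.0]
ft_force: [0.9, 0.1, -1.9]
gripper_width: 0.0039
grasp_force: 35.0
```

Request:
send_rows([
  [[0,0,0],6],
  [[0,0,0],6],
  [[0,0,0],6],
  [[0,0,0],6],
  [[0,0,0],0],
  [[0,0,2],0],
  [[0,0,2],0],
  [[0,0,2],0],
])

```text
clock: 7.62
tool_pos: [0.62, -0.2764, 0.1456]
orientation: [-0.706, 0.708, 0.0, 0.0]
ft_force: [-0.4, -0.3, -2.4]
gripper_width: 0.0041
grasp_force: 35.0
```

Request:
send_rows([
  [[0,0,2],0],
  [[0,0,2],0],
  [[0,0,2],0],
  [[0,0,2],0],
  [[0,0,2],0],
  [[0,0,1.5],0],
  [[0,0,1],0],
  [[0,0,0],0],
])

```text
clock: 8.28
tool_pos: [0.6182, -0.2761, 0.0183]
orientation: [-0.705, 0.709, 0.003, -0.001]
ft_force: [-0.1, 0.0, -3.3]
gripper_width: 0.0036
grasp_force: 35.0
```

Request:
send_rows([
  [[0,0,0.4],0],
  [[0,0,0.3],0],
  [[0,0,0.1],0],
  [[0,0,0.1],0],
  [[0,0,0],0],
  [[0,0,0],0],
])

```text
clock: 8.78
tool_pos: [0.6206, -0.2768, 0.0132]
orientation: [-0.705, 0.709, -0.0, 0.0]
ft_force: [-0.6, 0.4, -2.1]
gripper_width: 0.0038
grasp_force: 35.0
```

Request:
send_rows([
  [[0,0,0.2],0],
  [[0,0,0.1],0],
  [[0,0,0.1],0],
  [[0,0,0],0],
  [[0,0,0],0],
])

```text
clock: 9.2
tool_pos: [0.6205, -0.2768, 0.0087]
orientation: [-0.705, 0.709, -0.0, 0.0]
ft_force: [0.5, -0.2, -1.2]
gripper_width: 0.0039
grasp_force: 35.0
```

Request:
send_rows([
  [[0,0,0.1],0],
  [[0,0,0],0],
])

```text
clock: 9.37
tool_pos: [0.6207, -0.2768, 0.0087]
orientation: [-0.705, 0.709, -0.0, 0.0]
ft_force: [-1.1, 1.7, 4.2]
gripper_width: 0.0041
grasp_force: 35.0
```

Request:
send_rows([
  [[0,0,0],0],
  [[0,0,0],0],
  [[0,0,0],0],
  [[0,0,0],0],
  [[0,0,0],0],
  [[0,0,0],0],
], grip=0.6)

```text
clock: 9.87
tool_pos: [0.6203, -0.2768, 0.0074]
orientation: [-0.705, 0.709, 0.0, -0.0]
ft_force: [0.0, -0.3, -0.1]
gripper_width: 0.0322
grasp_force: 0.0
```

Request:
send_rows([
  [[0,0,-1],0],
  [[0,0,-2],0],
  [[0,0,-2.5],0],
  [[0,0,-2.5],0],
  [[0,0,-2.5],0],
  [[0,0,-2.5],0],
  [[0,0,-2.5],0],
  [[0,0,-2.5],0],
])

```text
clock: 10.53
tool_pos: [0.6202, -0.2768, 0.19]
orientation: [-0.705, 0.709, -0.0, 0.0]
ft_force: [1.3, -0.0, -0.5]
gripper_width: 0.0348
grasp_force: 0.0
```

Run:
```python
from h import *
from workcell import *
s=state(); print(s["clock"],s["tool_pos"],s["qpos"],R.from_quat(s["orientation"]).as_matrix()[:2,:2],s["gripper_width"])
for p in ([.065,-.144],[.025,-.150]):
    w=to_world(p); print(w,toolshift([*w,.12],s))
d=snapshot("top")
cv2.imwrite("pics/t1.png",cv2.resize(d["image"][80:280,100:370,::-1],(800,593),interpolation=cv2.INTER_CUBIC))
```

```text
10.5333 [ 0.6202 -0.2768  0.19  ] [-0.1822  0.4824  0.1423  0.0002 -1.2297  0.1762] [[-0.006 -1.   ]
 [-1.     0.006]] 0.03484772064652872
[ 0.6024 -0.1853] [-9.1464  1.8421  6.9933]
[ 0.5623 -0.191 ] [-8.5432  5.8417  6.9895]
```

View pics/t1.png

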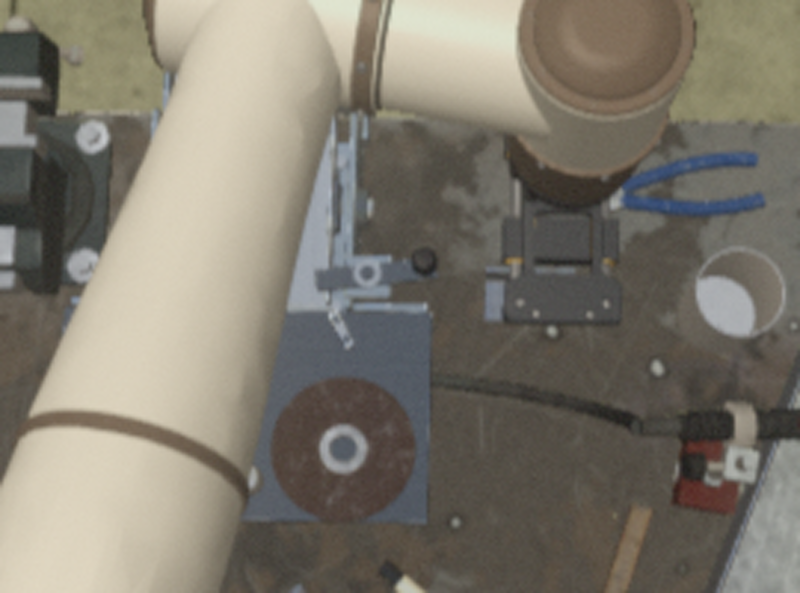

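The offcut stands on the bench at crop position (490,300), right of the catch. The knob at (424,261) is untouched. Next I grasp the knob.

Request:
send_rows([
  [[-3,0.6,0],0],
  [[-3,0.6,0],0],
  [[-3.2,0.6,0],0],
  [[0,0,0],0],
  [[0,0,2],0],
  [[0,0,2.5],0],
  [[0,0,2.5],0],
  [[0,0,0.8],0],
])

```text
clock: 11.25
tool_pos: [0.6005, -0.1842, 0.1063]
orientation: [-0.705, 0.709, 0.003, -0.002]
ft_force: [-0.8, 0.8, -1.3]
gripper_width: 0.0348
grasp_force: 0.0
```

Request:
send_rows([
  [[0,0,0],0],
  [[0,0,0],0],
  [[0,0,0],0],
  [[0,0,0],0],
  [[0,0,0],0],
], grip=1, force=6)

```text
clock: 11.67
tool_pos: [0.6047, -0.1852, 0.1118]
orientation: [-0.705, 0.709, -0.002, 0.001]
ft_force: [1.6, -2.0, 2.2]
gripper_width: 0.0158
grasp_force: 5.8
```

Request:
send_rows([
  [[0,0,0],0],
  [[-0.03,-0.55,0],-6.9],
  [[-0.03,-0.55,0],-6.9],
  [[-0.03,-0.55,0],-6.9],
  [[0,0,0],0],
])

```text
clock: 12.08
tool_pos: [0.6207, -0.1816, 0.1115]
orientation: [0.822, -0.569, 0.001, -0.001]
ft_force: [0.4, 1.5, 5.3]
gripper_width: 0.016
grasp_force: 6.5
```

Request:
send_rows([
  [[-0.03,-0.55,0],-6.9],
  [[-0.03,-0.55,0],-6.9],
  [[-0.03,-0.55,0],-6.9],
  [[-0.03,-0.55,0],-6.9],
  [[-0.03,-0.55,0],-6.9],
])

```text
clock: 12.5
tool_pos: [0.6409, -0.1652, 0.1115]
orientation: [0.954, -0.299, 0.0, -0.0]
ft_force: [-2.4, 0.5, 5.7]
gripper_width: 0.0156
grasp_force: 6.6
```

Request:
send_rows([
  [[-0.03,-0.55,0],-6.9],
  [[-0.03,-0.55,0],-6.9],
  [[-0.03,-0.55,0],-6.9],
  [[-0.03,-0.55,0],-6.9],
  [[0,-0.3,0],0],
  [[0,-0.3,0],0],
  [[0,0,0],0],
])

```text
clock: 13.08
tool_pos: [0.6491, -0.1427, 0.1114]
orientation: [0.998, -0.066, -0.0, 0.003]
ft_force: [-1.5, -12.9, 3.4]
gripper_width: 0.0175
grasp_force: 6.2
```

Run:
```python
from h import *
from workcell import *
s=state(); print(s["clock"],s["tool_pos"],to_stand(s["tool_pos"]),s["ft_force"],s["gripper_width"])
d=snapshot("scene")
cv2.imwrite("pics/s2.png",cv2.resize(d["image"][120:300,50:320,::-1],(800,533),interpolation=cv2.INTER_CUBIC))
```

```text
13.0833 [ 0.6491 -0.1427  0.1114] [ 0.1115 -0.1012] [ -1.4793 -12.9462   3.383 ] 0.01749338049895111
```

View pics/s2.png

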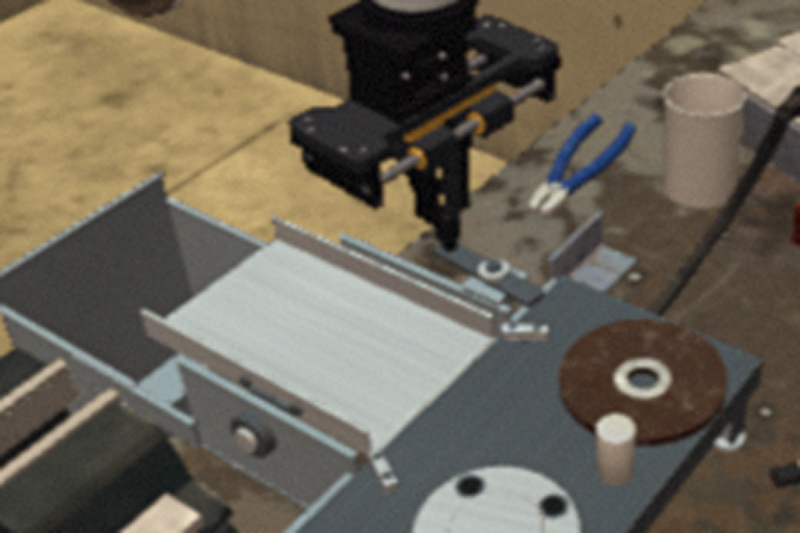

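The catch is at its stop with its bar lying along the tray. The offcut stands upright on the bench at (590,255). Releasing the knob.

Request:
send_rows([
  [[0,0.3,0],0],
  [[0,0,0],0],
])

```text
clock: 13.3
tool_pos: [0.649, -0.1437, 0.1113]
orientation: [0.998, -0.067, 0.0, 0.001]
ft_force: [-1.5, -2.8, 4.9]
gripper_width: 0.0164
grasp_force: 6.4
```

Request:
send_rows([
  [[0,0,0],0],
  [[0,0,0],0],
  [[0,0,0],0],
  [[0,0,0],0],
  [[0,0,-1],0],
  [[0,0,-2],0],
  [[0,0,-3],0],
  [[0,0,-3],0],
], grip=0.6)

```text
clock: 13.97
tool_pos: [0.6486, -0.1418, 0.2001]
orientation: [0.998, -0.066, -0.001, -0.0]
ft_force: [1.5, -0.6, -0.7]
gripper_width: 0.0348
grasp_force: 0.0
```

Run:
```python
from h import *
from workcell import *
s=state(); print(s["clock"],s["tool_pos"],to_stand(s["tool_pos"]),s["qpos"],s["gripper_width"])
print(R.from_quat(s["orientation"]).as_matrix()[:2,:2])
f=to_world([-.072,.078]);print(f)
u=np.array([0.0,0])
t=to_world([.02,0.0])
u=(t-f)/np.linalg.norm(t-f); print(u,np.degrees(np.arctan2(u[1],u[0])), np.linalg.norm(t-f))
b=f-u*.085; print("start",b,to_stand(b),toolshift([*b,.2],s))
```

```text
13.9667 [ 0.6486 -0.1418  0.2001] [ 0.111  -0.1003] [ 0.0278  0.452   0.1181 -0.0003 -1.2393  1.4117] 0.034772733718084675
[[ 0.9914 -0.131 ]
 [-0.131  -0.9914]]
[0.4665 0.0375]
[ 0.7594 -0.6506] -40.588883730425465 0.12061509026651684
start [0.402  0.0928] [-0.1368  0.133 ] [-27.5209 -20.0198   0.0782]
```

Request:
send_rows([
  [[-3.06,-2.22,0],0],
  [[-3.06,-2.22,0],0],
  [[-3.06,-2.22,0],0],
  [[-3.06,-2.22,0],0],
  [[-3.06,-2.22,0],0],
  [[-3.06,-2.22,0],0],
  [[-3.06,-2.22,0],0],
  [[-3.06,-2.22,0],0],
], grip=0.38)

```text
clock: 14.63
tool_pos: [0.4284, 0.0671, 0.2002]
orientation: [0.998, -0.066, 0.0, -0.0]
ft_force: [0.3, 1.0, -0.0]
gripper_width: 0.0537
grasp_force: 0.0
```

Request:
send_rows([
  [[-3.06,-2.22,0],0],
  [[0,0,0],6.6],
  [[0,0,0],6.6],
  [[0,0,0],6.6],
  [[0,0,0],6.6],
  [[0,0,0],6.7],
  [[0,0,0],0],
  [[0,0,0],0],
])

```text
clock: 15.3
tool_pos: [0.4024, 0.0923, 0.2001]
orientation: [0.938, -0.346, 0.0, -0.0]
ft_force: [0.4, -0.2, -0.5]
gripper_width: 0.0541
grasp_force: 0.0
```

Run:
```python
from h import *
from workcell import *
s=state(); print(s["clock"],s["tool_pos"],to_stand(s["tool_pos"]),s["qpos"],s["gripper_width"])
print(R.from_quat(s["orientation"]).as_matrix()[:2,:2])
d=snapshot("wrist"); np.savez("w2.npz",q=s["orientation"],p=s["tool_pos"],**d)
cv2.imwrite("pics/w2.png",cv2.resize(d["image"][:,:,::-1],(800,600),interpolation=cv2.INTER_CUBIC))
```

```text
15.3 [0.4024 0.0923 0.2001] [-0.1365  0.1325] [ 0.6228  0.0114 -0.4693 -0.0002 -1.0895  0.2419] 0.0541452361017256
[[ 0.7609 -0.6489]
 [-0.6489 -0.7609]]
```

View pics/w2.png

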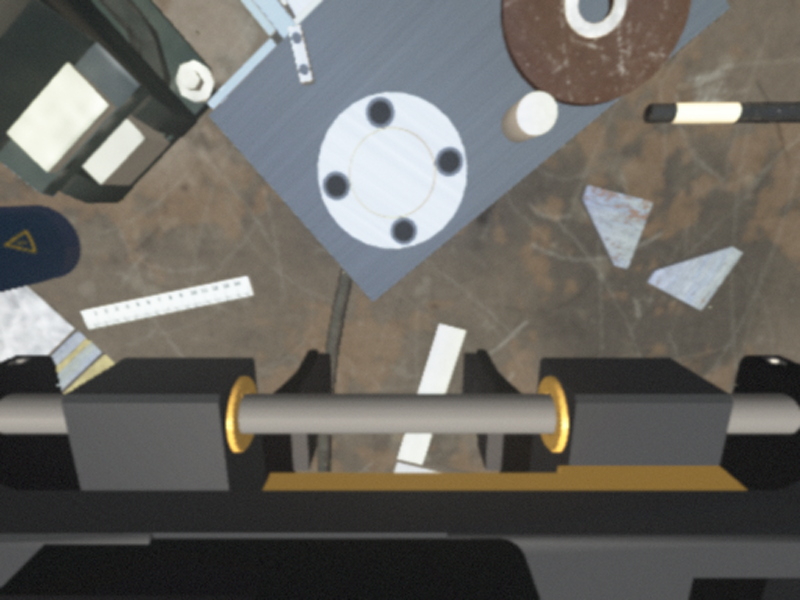

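The flange is centred ahead of the fingers at (392,170), r≈75 px. The slug at (530,118) and the disc are well to the right of the push line.

Run:
```python
from h import *
d=dict(np.load("w2.npz")); E=wE(d)
Rt=R.from_quat(d["q"])
for n,c,z in [("flange",(392,171),.0875),("slugtop",(537,113),.115),("corner",(374,298),.075)]:
    p=ray(d,E,c,z); print(n,p,to_stand(p),"tool",Rt.inv().apply(p-d["p"])*100)
```

```text
flange [0.4692 0.0399 0.0875] [-0.0693  0.0804] tool [ 8.4868 -0.3447 11.2565]
slugtop [ 0.4377 -0.045   0.115 ] [-0.1004 -0.0046] tool [11.5977  8.1623  8.5006]
corner [0.4096 0.109  0.075 ] [-0.1293  0.1493] tool [-0.5349 -1.7341 12.5073]
```

Request:
send_rows([
  [[0,0,2.5],0],
  [[0,0,2.5],0],
  [[0,0,2.5],0],
  [[0,0,2],0],
  [[0,0,1.5],0],
  [[0,0,0.5],0],
  [[0,0,0],0],
  [[0,0,0],0],
])

```text
clock: 16.02
tool_pos: [0.403, 0.0923, 0.0852]
orientation: [0.938, -0.347, 0.0, -0.0]
ft_force: [0.3, -0.5, -0.6]
gripper_width: 0.0536
grasp_force: 0.0
```

Request:
send_rows([
  [[0,-0.3,0.5],0],
  [[1,0,0],0],
  [[1,0,0],0],
  [[0.6,0,0],0],
  [[0.6,0,0],0],
  [[0.8,0,0],0],
  [[1,0,0],0],
  [[1,0,0],0],
])

```text
clock: 16.68
tool_pos: [0.4506, 0.0546, 0.0797]
orientation: [0.938, -0.347, 0.0, -0.0]
ft_force: [-0.6, -0.1, -0.4]
gripper_width: 0.0541
grasp_force: 0.0
```

Request:
send_rows([
  [[1,0,0],0],
  [[1,0,0],0],
  [[1,0,0],0],
  [[1,0,0],0],
  [[1,0,0],0],
  [[1,0,0],0],
  [[0,0,0],0],
])

```text
clock: 17.27
tool_pos: [0.497, 0.0152, 0.0796]
orientation: [0.938, -0.348, 0.0, -0.0]
ft_force: [0.4, -1.0, -0.6]
gripper_width: 0.0538
grasp_force: 0.0
```

```bash
cat > fl.py <<'E'
from h import *
from workcell import *
def run(name,z=.087):
    s=state(); d=snapshot("wrist"); d.update(q=s["orientation"],p=s["tool_pos"]); E=wE(d); Rt=R.from_quat(d["q"])
    im=cv2.cvtColor(d["image"],cv2.COLOR_RGB2BGR); cv2.imwrite(f"pics/{name}.png",cv2.resize(im,(800,600)))
    hsv=cv2.cvtColor(im,cv2.COLOR_BGR2HSV); m=((hsv[...,2]>185)&(hsv[...,1]<60)).astype(np.uint8)
    for c in cv2.findContours(cv2.morphologyEx(m,cv2.MORPH_CLOSE,np.ones((9,9))),cv2.RETR_EXTERNAL,cv2.CHAIN_APPROX_NONE)[0]:
        if cv2.contourArea(c)>1500:
            (u,v),(a,b),_=cv2.fitEllipse(c); p=ray(d,E,(u,v),z,1.0)
            print("blob",u,v,a,b,cv2.contourArea(c),"stand",to_stand(p),"tool cm",Rt.inv().apply(p-d["p"])*100)
    print(s["clock"],"tcp stand",to_stand(s["tool_pos"]))
E
python3 -c "import fl; fl.run('w3')"
```

```text
blob 254.93896484375 289.9694519042969 27.425514221191406 142.18319702148438 2379.0 stand [-0.0791  0.0871] tool cm [-4.8851  0.0641 -0.7464]
blob 253.50997924804688 234.3710174560547 39.26829147338867 94.15779876708984 2730.0 stand [-0.0443  0.0589] tool cm [-0.4083 -0.0424 -0.7435]
blob 443.8236389160156 136.28016662597656 52.469703674316406 62.82176208496094 2588.0 stand [-0.0717 -0.0773] tool cm [ 6.3373 12.098  -0.7437]
blob -272.162353515625 -22.502487182617188 217.65939331054688 898.7918701171875 2013.0 stand [0.2613 0.1813] tool cm [ 14.9236 -29.1755  -0.7227]
blob 162.45999145507812 68.83280944824219 200.66976928710938 288.9615783691406 24820.5 stand [0.0725 0.0311] tool cm [10.2825 -5.4997 -0.7345]
17.2667 tcp stand [-0.0415  0.0559]
```

View pics/w3.png

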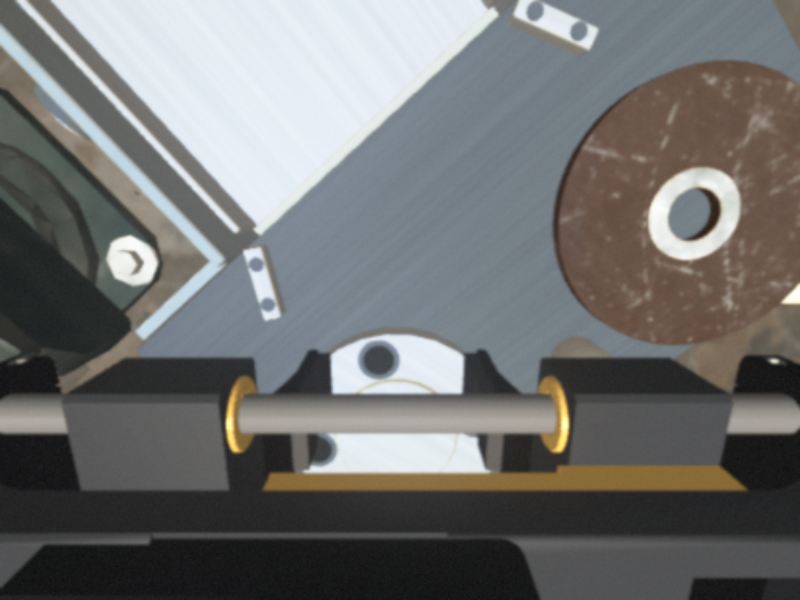

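The flange's far rim is at (395,332) between the fingers, the left lead-in strip is at (262,285) and the slug is hidden beside the right jaw at (575,348).

Run:
```python
from h import *
from workcell import *
s=state(); d=snapshot("wrist"); d.update(q=s["orientation"],p=s["tool_pos"]); E=wE(d); Rt=R.from_quat(d["q"])
for n,c,z in [("rim",(395,333),.087),("face",(395,381),.0895),("hole",(379,360),.087),("strip0",(262,316),.085),("mouthL",(255,234),.075),("mouthR",(497,10),.075)]:
    p=ray(d,E,c,z); print(n,to_stand(p),"tool",Rt.inv().apply(p-d["p"])*100)
```

```text
rim [-0.0327  0.0494] tool [ 1.1844 -0.1035 -0.753 ]
face [-0.0493  0.0635] tool [-0.9985 -0.1046 -1.0029]
hole [-0.0378  0.0631] tool [-0.0911 -0.8217 -0.7529]
strip0 [0.0107 0.0893] tool [ 1.9045 -5.9572 -0.5533]
mouthL [0.0393 0.0692] tool [ 5.379  -6.2779  0.4466]
mouthR [ 0.0389 -0.0637] tool [13.9668  3.8547  0.4467]
```

The fingers passed over the flange without moving it, so it is still at its start. I'll lift, go back behind it and find the deck by touch.

Request:
send_rows([
  [[0,0,-1.5],0],
  [[-2.7,0,0],0],
  [[-2.7,0,0],0],
  [[-2.7,0,0],0],
  [[-2.6,0,0],0],
  [[0,0,0],0],
  [[0,0,1.4],0],
  [[0,0,0],0],
])

```text
clock: 18.03
tool_pos: [0.4125, 0.0857, 0.0795]
orientation: [0.938, -0.347, -0.001, 0.001]
ft_force: [-0.6, -0.5, 0.7]
gripper_width: 0.054
grasp_force: 0.0
```

Request:
send_rows([
  [[0,0,0.2],0],
  [[0,0,0],0],
  [[0,0,0],0],
])

```text
clock: 18.28
tool_pos: [0.4145, 0.0857, 0.0789]
orientation: [0.938, -0.347, 0.0, -0.0]
ft_force: [-0.0, -0.2, 0.2]
gripper_width: 0.0539
grasp_force: 0.0
```

Request:
send_rows([
  [[0,0,0.2],0],
  [[0,0,0],0],
  [[0,0,0],0],
])

```text
clock: 18.53
tool_pos: [0.4143, 0.0857, 0.0767]
orientation: [0.938, -0.348, -0.0, 0.0]
ft_force: [0.7, 1.7, -0.5]
gripper_width: 0.0541
grasp_force: 0.0
```

Request:
send_rows([
  [[0,0,0.2],0],
  [[0,0,0],0],
  [[0,0,0],0],
])

```text
clock: 18.78
tool_pos: [0.4141, 0.0858, 0.0745]
orientation: [0.938, -0.347, -0.0, 0.0]
ft_force: [0.3, 0.1, 0.1]
gripper_width: 0.0538
grasp_force: 0.0
```

Request:
send_rows([
  [[0,0,0.2],0],
  [[0,0,0],0],
  [[0,0,0],0],
])

```text
clock: 19.03
tool_pos: [0.4141, 0.0858, 0.0725]
orientation: [0.938, -0.347, -0.0, 0.0]
ft_force: [-0.3, -0.2, 0.0]
gripper_width: 0.0539
grasp_force: 0.0
```

Request:
send_rows([
  [[0,0,0.2],0],
  [[0,0,0],0],
  [[0,0,0],0],
])

```text
clock: 19.28
tool_pos: [0.4141, 0.0858, 0.0705]
orientation: [0.938, -0.347, -0.0, 0.0]
ft_force: [-0.5, -1.1, 0.1]
gripper_width: 0.0542
grasp_force: 0.0
```

Run:
```python
from h import *
from workcell import *
s=state(); d=snapshot("scene"); a=d["image"][235:345,120:280,::-1]
P=s["tool_pos"];E=np.linalg.inv(d["extrinsics"])
def pj(p):
    c=E[:3,:3]@p+E[:3,3]; return d["fx"]*c[0]/c[2]+d["cx"],d["fy"]*c[1]/c[2]+d["cy"]
Rm=R.from_quat(s["orientation"]).as_matrix()
print([((u-120)*5,(v-235)*5) for u,v in [pj(P+Rm@np.array(k)) for k in ([0,0,0],[0,.027,0],[0,-.027,0],[.0849,0,0])]])
print(s["ft_force"],P)
cv2.imwrite("pics/s3.png",cv2.resize(a,(800,550),interpolation=cv2.INTER_CUBIC))
```

```text
[(np.float64(539.476776974009), np.float64(516.1978918297939)), (np.float64(617.5793679936751), np.float64(495.7438751059263)), (np.float64(460.0590105629138), np.float64(536.9963352762574)), (np.float64(482.79467159943067), np.float64(318.76434070347386))]
[-0.5163 -1.118   0.0914] [0.4141 0.0858 0.0705]
```

View pics/s3.png

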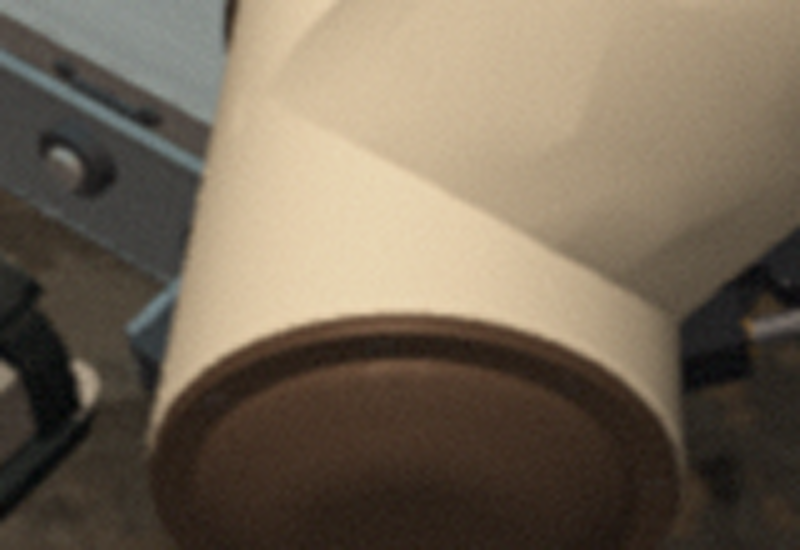

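The arm hides the fingertips here. I'll check the flange's position numerically in the wrist view.

Request:
send_rows([
  [[0,0,-2],0],
  [[0,0,-4],0],
  [[0,0,-4],0],
  [[0,0,-3],0],
  [[0,0,0],0],
  [[0,0,0],0],
])

```text
clock: 19.83
tool_pos: [0.415, 0.0865, 0.2024]
orientation: [0.938, -0.347, 0.001, -0.002]
ft_force: [0.2, 0.1, -1.5]
gripper_width: 0.0539
grasp_force: 0.0
```

```bash
python3 -c "import fl; fl.run('w4')"
python3 - <<'E'
from h import *
im=cv2.imread("pics/w4.png"); g=cv2.cvtColor(im,cv2.COLOR_BGR2GRAY)
# slope check on w2: how tall slug/flange look etc. -> compare centre columns
print(g[60:340:10,395])
E
```

```text
blob 74.49610137939453 209.44302368164062 59.37312698364258 150.73707580566406 3127.0 stand [-0.008   0.3027] tool cm [ -2.5858 -20.8488  11.645 ]
blob 254.72607421875 122.20476531982422 93.06082916259766 96.32747650146484 7039.5 stand [-0.069  0.08 ] tool cm [ 7.1887  0.0769 11.5531]
blob 46.6500244140625 91.73554229736328 40.13246536254883 69.50509643554688 1982.0 stand [0.0939 0.2248] tool cm [ 10.2294 -21.5064  11.6635]
blob 168.79690551757812 34.88447952270508 68.92916870117188 109.27519226074219 2783.5 stand [0.0489 0.0909] tool cm [15.4696 -8.388  11.6049]
19.8333 tcp stand [-0.1237  0.1268]
[130 128 131 134 132 132 233  97  93 210 237 239 235 238 239 237 238 234
 235 219 237 132 130 127 126 110 111 115]
```

Run:
```python
from h import *
from workcell import *
s=state(); d=snapshot("wrist"); d.update(q=s["orientation"],p=s["tool_pos"]); E=wE(d)
hsv=cv2.cvtColor(d["image"],cv2.COLOR_RGB2HSV); m=((hsv[...,2]>185)&(hsv[...,1]<60)).astype(np.uint8)
m[:, :190]=0; m[:,320:]=0; m[190:]=0
c=max(cv2.findContours(cv2.morphologyEx(m,cv2.MORPH_CLOSE,np.ones((9,9))),cv2.RETR_EXTERNAL,cv2.CHAIN_APPROX_NONE)[0],key=cv2.contourArea)
P=np.array([ray(d,E,p[0],.087,1.0)[:2] for p in c])
print("cam height",E[2,3],"dia",cv2.minEnclosingCircle(P.astype(np.float32)*1000), "area dia",2*np.sqrt(cv2.contourArea((P*1000).astype(np.float32))/np.pi), d["fx"])
# optical check of finger tips: project TCP
C=np.linalg.inv(d["mount"]); 
for k in ([0,.027,0],[0,-.027,0],[0,.027,-.05],[.0095,.027,0]):
    q=C[:3,:3]@np.array(k)+C[:3,3]; print(k,d["fx"]*q[0]/q[2]+d["cx"],d["fy"]*q[1]/q[2]+d["cy"])
```

```text
cam height 0.3865087960524485 dia ((467.9247741699219, 40.90616226196289), 50.091915130615234) area dia 99.04784806333204 273.1856963331247
[0, 0.027, 0] 291.2980227915858 225.09505572264928
[0, -0.027, 0] 216.90543202460583 225.08555812207493
[0, 0.027, -0.05] 303.3493358648171 258.20647121451987
[0.0095, 0.027, 0] 291.78647862712324 212.67562001543013
```

The flange is still at stand (-69, 80) and its size at z = 0.087 checks out. Evidence that the real fingertips end well short of the stated TCP:
- The fingers passed over the flange with no force.
- There was no deck contact at a TCP height of 0.0705.
- The fingertips appear in the wrist image above where the TCP projects.

I'll probe deeper.

Request:
send_rows([
  [[0.5,0,2.5],0],
  [[0,0,4],0],
  [[0,0,4],0],
  [[0,0,2.5],0],
  [[0,0,0],0],
  [[0,0,0.2],0],
  [[0,0,0],0],
])

```text
clock: 20.52
tool_pos: [0.4186, 0.0828, 0.0691]
orientation: [0.938, -0.347, 0.0, 0.0]
ft_force: [0.5, 0.7, -0.3]
gripper_width: 0.0541
grasp_force: 0.0
```

Request:
send_rows([
  [[0,0,0.2],0],
  [[0,0,0],0],
  [[0,0,0],0],
])

```text
clock: 20.77
tool_pos: [0.4187, 0.083, 0.0677]
orientation: [0.938, -0.347, 0.001, -0.001]
ft_force: [0.8, 0.2, 0.9]
gripper_width: 0.0542
grasp_force: 0.0
```

Request:
send_rows([
  [[0,0,0.2],0],
  [[0,0,0],0],
  [[0,0,0],0],
])

```text
clock: 21.02
tool_pos: [0.418, 0.0826, 0.0649]
orientation: [0.938, -0.347, 0.0, -0.0]
ft_force: [-0.5, 0.3, -0.9]
gripper_width: 0.0539
grasp_force: 0.0
```

Request:
send_rows([
  [[0,0,0.2],0],
  [[0,0,0],0],
  [[0,0,0],0],
])

```text
clock: 21.27
tool_pos: [0.4179, 0.0825, 0.0625]
orientation: [0.938, -0.347, -0.0, 0.0]
ft_force: [-0.4, -0.3, 0.8]
gripper_width: 0.0542
grasp_force: 0.0
```

Request:
send_rows([
  [[0,0,0.2],0],
  [[0,0,0],0],
  [[0,0,0],0],
])

```text
clock: 21.52
tool_pos: [0.4179, 0.0825, 0.0605]
orientation: [0.938, -0.347, -0.0, 0.0]
ft_force: [-0.6, -0.1, -0.2]
gripper_width: 0.0543
grasp_force: 0.0
```

Request:
send_rows([
  [[0,0,0.2],0],
  [[0,0,0],0],
  [[0,0,0],0],
])

```text
clock: 21.77
tool_pos: [0.4179, 0.0825, 0.0585]
orientation: [0.938, -0.347, -0.0, 0.0]
ft_force: [1.4, -0.3, 0.5]
gripper_width: 0.0543
grasp_force: 0.0
```

Request:
send_rows([
  [[0,0,0.2],0],
  [[0,0,0],0],
  [[0,0,0],0],
])

```text
clock: 22.02
tool_pos: [0.4179, 0.0825, 0.0565]
orientation: [0.938, -0.347, -0.0, 0.0]
ft_force: [1.3, 0.0, -1.3]
gripper_width: 0.0541
grasp_force: 0.0
```

Request:
send_rows([
  [[0,0,0.2],0],
  [[0,0,0],0],
  [[0,0,0],0],
])

```text
clock: 22.27
tool_pos: [0.4179, 0.0825, 0.0545]
orientation: [0.938, -0.347, -0.0, 0.0]
ft_force: [-0.3, -0.3, -0.1]
gripper_width: 0.054
grasp_force: 0.0
```

Request:
send_rows([
  [[0,0,-3.2],0],
  [[0,0,0],0],
  [[3,0,0],0],
  [[3.5,0,0],0],
  [[0,0,0],0],
  [[0,0,0.6],0],
  [[0,0,0.2],0],
  [[0,0,0],0],
])

```text
clock: 22.93
tool_pos: [0.4659, 0.0402, 0.0776]
orientation: [0.938, -0.347, -0.001, 0.001]
ft_force: [-0.3, 0.2, -1.3]
gripper_width: 0.0541
grasp_force: 0.0
```

Request:
send_rows([
  [[0,0,0.2],0],
  [[0,0,0],0],
  [[0,0,0],0],
])

```text
clock: 23.18
tool_pos: [0.467, 0.0407, 0.0767]
orientation: [0.938, -0.347, -0.0, 0.0]
ft_force: [0.9, 1.1, 0.4]
gripper_width: 0.054
grasp_force: 0.0
```

Request:
send_rows([
  [[0,0,0.2],0],
  [[0,0,0],0],
  [[0,0,0],0],
])

```text
clock: 23.43
tool_pos: [0.4672, 0.0404, 0.0746]
orientation: [0.938, -0.347, -0.0, 0.0]
ft_force: [-0.6, 0.2, 0.2]
gripper_width: 0.0541
grasp_force: 0.0
```

Request:
send_rows([
  [[0,0,0.2],0],
  [[0,0,0],0],
  [[0,0,0],0],
])

```text
clock: 23.68
tool_pos: [0.4672, 0.0402, 0.0725]
orientation: [0.938, -0.347, -0.0, 0.0]
ft_force: [-0.2, 0.1, 0.2]
gripper_width: 0.0539
grasp_force: 0.0
```

That confirms it: the tips end at least 14.5 mm short of the stated TCP. Continuing until contact.

Request:
send_rows([
  [[0,0,0.2],0],
  [[0,0,0],0],
  [[0,0,0],0],
])

```text
clock: 23.93
tool_pos: [0.4672, 0.0402, 0.0705]
orientation: [0.938, -0.347, -0.0, 0.0]
ft_force: [0.4, -0.6, -0.6]
gripper_width: 0.054
grasp_force: 0.0
```

Request:
send_rows([
  [[0,0,0.2],0],
  [[0,0,0],0],
  [[0,0,0],0],
])

```text
clock: 24.18
tool_pos: [0.4672, 0.0402, 0.0685]
orientation: [0.938, -0.347, -0.0, 0.0]
ft_force: [-0.2, 0.2, 0.2]
gripper_width: 0.0539
grasp_force: 0.0
```

Request:
send_rows([
  [[0,0,0.2],0],
  [[0,0,0],0],
  [[0,0,0],0],
])

```text
clock: 24.43
tool_pos: [0.4672, 0.0402, 0.0665]
orientation: [0.938, -0.347, -0.0, 0.0]
ft_force: [-0.3, 0.4, 0.4]
gripper_width: 0.0539
grasp_force: 0.0
```

Request:
send_rows([
  [[0,0,0.2],0],
  [[0,0,0],0],
  [[0,0,0],0],
])

```text
clock: 24.68
tool_pos: [0.468, 0.0405, 0.0653]
orientation: [0.938, -0.347, 0.001, -0.0]
ft_force: [-0.2, 0.1, 3.9]
gripper_width: 0.054
grasp_force: 2.2
```

Request:
send_rows([
  [[0,0,0.2],0],
  [[0,0,0],0],
  [[0,0,0],0],
])

```text
clock: 24.93
tool_pos: [0.4683, 0.0406, 0.0647]
orientation: [0.938, -0.347, 0.001, -0.001]
ft_force: [-4.8, 1.6, 15.4]
gripper_width: 0.0542
grasp_force: 7.9
```

Request:
send_rows([
  [[0,0,0.2],0],
  [[0,0,0],0],
  [[0,0,0],0],
])

```text
clock: 25.18
tool_pos: [0.4684, 0.0406, 0.0644]
orientation: [0.938, -0.347, 0.001, -0.0]
ft_force: [-8.6, 2.6, 27.3]
gripper_width: 0.054
grasp_force: 13.5
```

Request:
send_rows([
  [[0,0,0.2],0],
  [[0,0,0],0],
  [[0,0,0],0],
])

```text
clock: 25.43
tool_pos: [0.4686, 0.0406, 0.0642]
orientation: [0.938, -0.346, 0.002, -0.0]
ft_force: [-13.8, 2.8, 38.5]
gripper_width: 0.0541
grasp_force: 19.0
```

Contact comes at a TCP height of about 0.0655, so the tips end about 22–24 mm short of the TCP. I'll go back behind the flange and push with the TCP at z ≈ 0.0565.

Request:
send_rows([
  [[0,0,-1.5],0],
  [[0,0,-1.5],0],
  [[-2.5,0,0],0],
  [[-2.5,0,0],0],
  [[-2.5,0,0],0],
  [[0,0,0],0],
  [[0,0,2],0],
  [[0,0,1.2],0],
])

```text
clock: 26.1
tool_pos: [0.4103, 0.0894, 0.0562]
orientation: [0.938, -0.347, 0.0, -0.0]
ft_force: [-0.2, -0.6, -1.0]
gripper_width: 0.0539
grasp_force: 0.0
```

Request:
send_rows([
  [[0,0,0],0],
  [[0.8,0,0],0],
  [[0.8,0,0],0],
  [[0.5,0,0],0],
  [[0.5,0,0],0],
  [[0.7,0,0],0],
  [[0.7,0,0],0],
  [[0.7,0,0],0],
])

```text
clock: 26.77
tool_pos: [0.4459, 0.0582, 0.057]
orientation: [0.938, -0.348, -0.001, -0.0]
ft_force: [-4.1, 4.0, 2.9]
gripper_width: 0.054
grasp_force: 2.6
```

```bash
cat >> fl.py <<'E'
def rim(k=""):
    # far rim of the flange on the tool's centre column
    s=state(); d=snapshot("wrist"); d.update(q=s["orientation"],p=s["tool_pos"]); E=wE(d); Rt=R.from_quat(d["q"])
    g=cv2.GaussianBlur(cv2.cvtColor(d["image"],cv2.COLOR_RGB2GRAY),(5,5),0).astype(int)
    for col in (244,254,264):
        gr=g[2:220,col]-g[:218,col]; out=[]
        for r in range(2,216):
            if abs(gr[r])>25 and abs(gr[r])==abs(gr[max(0,r-3):r+4]).max():
                p=ray(d,E,(col,r+1),.087,1.0); out.append((r+1,int(gr[r]),round(float(Rt.inv().apply(p-d["p"])[0]*100),2)))
        print(col,out)
    print(s["tool_pos"],to_stand(s["tool_pos"]))
E
python3 -c "import fl; fl.rim()"
```

```text
244 [(69, 57, 9.88), (74, -54, 9.64), (80, -30, 9.35), (106, 30, 8.05), (111, 41, 7.79)]
254 [(69, 54, 9.88), (82, -31, 9.25), (104, 32, 8.15), (216, -35, 1.75)]
264 [(69, 58, 9.88), (210, -53, 2.13)]
[0.4459 0.0582 0.057 ] [-0.0928  0.0986]
```

The flange is now being pushed, with about 5.7 N of force and its rim 9.9 cm ahead. Continuing.

Request:
send_rows([
  [[1,0,0],0],
  [[1,0,0],0],
  [[1,0,0],0],
  [[1,0,0],0],
  [[1,0,0],0],
  [[1,0,0],0],
  [[0,0,0],0],
])

```text
clock: 27.4
tool_pos: [0.4928, 0.0184, 0.0568]
orientation: [0.938, -0.348, 0.0, -0.0]
ft_force: [0.7, 0.1, -0.6]
gripper_width: 0.0536
grasp_force: 0.1
```

```bash
python3 -c "import fl; fl.rim()"
```

```text
244 [(60, -42, 10.31), (67, 58, 9.98), (72, -56, 9.74), (77, -31, 9.5), (104, 31, 8.15), (109, 42, 7.89)]
254 [(51, -43, 10.73), (67, 54, 9.98), (78, -37, 9.45), (103, 36, 8.2), (215, -33, 1.82)]
264 [(41, -41, 11.2), (42, -41, 11.15), (67, 59, 9.98), (209, -50, 2.2)]
[0.4928 0.0184 0.0568] [-0.0456  0.0591]
```

Request:
send_rows([
  [[1,0,0],0],
  [[1,0,0],0],
  [[1,0,0],0],
  [[0,0,0],0],
  [[-1.5,0,0],0],
  [[0,0,0],0],
])

```text
clock: 27.95
tool_pos: [0.5022, 0.0098, 0.0565]
orientation: [0.938, -0.347, -0.0, 0.0]
ft_force: [-0.1, -0.2, 0.0]
gripper_width: 0.0543
grasp_force: 0.0
```

```bash
python3 -c "
import fl; fl.rim()
from h import *; from workcell import *
s=state(); st=to_stand(s['tool_pos']); c=st+np.array([.764,-.645])*.065; print('centre est',c)
print(toolshift([*to_world(c-np.array([.068,0])),.0565],s))"
```

```text
244 [(35, -56, 11.46), (40, -30, 11.23), (69, 31, 9.88), (74, 44, 9.64), (215, -59, 1.83)]
254 [(41, -36, 11.19), (68, 36, 9.93), (186, -38, 3.62), (206, 42, 2.4), (215, -56, 1.83)]
264 [(181, -47, 3.91), (211, 56, 2.08), (215, -56, 1.83)]
[0.5022 0.0098 0.0565] [-0.0362  0.0505]
centre est [0.0142 0.0086]
[1.3119 4.384  0.024 ]
```

Request:
send_rows([
  [[0,0,-2],0],
  [[0,0,0],0],
  [[0.25,1.45,0],-6.3],
  [[0,0,0],-6.3],
  [[0,0,0],-6.3],
  [[0,0,0],-6.3],
  [[0,0,0],0],
  [[0,0,0],0],
], grip=0.54)

```text
clock: 28.67
tool_pos: [0.4959, -0.0031, 0.0766]
orientation: [0.991, -0.136, 0.0, -0.0]
ft_force: [-0.2, -0.2, 0.1]
gripper_width: 0.0399
grasp_force: 0.0
```

```bash
python3 -c "
import fl
from h import *; from workcell import *
s=state(); print(to_stand(s['tool_pos']),s['gripper_width'])
print(toolshift([*to_world([-.051,.025]),.0565],s), R.from_quat(s['orientation']).as_matrix()[:2,0])"
```

```text
[-0.0425  0.0376] 0.039895997183551815
[-0.4915  1.445   2.0132] [ 0.9632 -0.2689]
```

Request:
send_rows([
  [[-0.5,1.45,0],0],
  [[0,0,0],0],
  [[0,0,1],0],
  [[0,0,1],0],
  [[0,0,0],0],
  [[0.58,-0.13,0],0],
  [[0.58,-0.13,0],0],
  [[0.58,-0.13,0],0],
])

```text
clock: 29.33
tool_pos: [0.5039, -0.0169, 0.0569]
orientation: [0.991, -0.135, -0.001, 0.0]
ft_force: [-6.7, 0.3, 4.9]
gripper_width: 0.0397
grasp_force: 3.2
```

Request:
send_rows([
  [[0.8,-0.18,0],0],
  [[0.8,-0.18,0],0],
  [[0.8,-0.18,0],0],
  [[0.8,-0.18,0],0],
  [[0,0,0],0],
])

```text
clock: 29.75
tool_pos: [0.5384, -0.0183, 0.0567]
orientation: [0.991, -0.135, -0.0, 0.0]
ft_force: [-0.4, -1.2, -0.2]
gripper_width: 0.0401
grasp_force: 0.6
```

Run:
```python
import fl; fl.run('w5',.085); fl.rim()
```

```text
blob 450.9147644042969 58.083499908447266 104.8973388671875 155.11163330078125 5582.5 stand [ 0.0742 -0.104 ] tool cm [10.4599 10.2787 -2.8272]
blob 245.1632080078125 98.67472076416016 237.23220825195312 275.8960876464844 46533.0 stand [0.0831 0.0055] tool cm [ 8.4508 -0.5215 -2.8296]
blob 194.29849243164062 260.87451171875 120.70284271240234 215.4834747314453 2178.0 stand [-0.0025  0.0633] tool cm [-1.3272 -3.8529 -2.8304]
29.75 tcp stand [0.0002 0.0226]
244 [(203, -48, 2.59)]
254 [(73, -26, 9.71), (93, 29, 8.72), (207, -41, 2.34)]
264 [(65, -49, 10.09), (70, -29, 9.85), (96, 28, 8.57), (101, 42, 8.32)]
[ 0.5382 -0.0182  0.0567] [-0.      0.0227]
```

Request:
send_rows([
  [[0.88,-0.2,0],0],
  [[0.88,-0.2,0],0],
  [[0.88,-0.2,0],0],
  [[0.88,-0.2,0],0],
  [[0.88,-0.2,0],0],
  [[0.88,-0.2,0],0],
  [[0.88,-0.2,0],0],
  [[0,0,0],0],
])

```text
clock: 30.52
tool_pos: [0.6036, -0.0209, 0.0569]
orientation: [0.991, -0.134, 0.002, -0.0]
ft_force: [0.1, 0.2, -0.4]
gripper_width: 0.0399
grasp_force: 0.0
```

Run:
```python
import fl; fl.rim()
```

```text
244 [(200, -48, 2.77)]
254 [(69, -35, 9.91), (95, 38, 8.63), (205, -41, 2.46)]
264 [(63, -50, 10.2), (68, -29, 9.96), (95, 28, 8.63), (101, 41, 8.32)]
[ 0.6036 -0.0209  0.0569] [0.0654 0.0204]
```

Request:
send_rows([
  [[1,-0.25,0],0],
  [[1.2,-0.3,0],0],
  [[1.2,-0.3,0],0],
  [[0.4,-0.1,-1.5],0],
  [[0,0,-4],0],
  [[0,0,-4],0],
  [[0,0,-3],0],
  [[0,0,0],0],
])

```text
clock: 31.23
tool_pos: [0.6447, -0.0219, 0.1909]
orientation: [0.991, -0.134, 0.009, -0.002]
ft_force: [0.9, 0.1, 1.2]
gripper_width: 0.0401
grasp_force: 0.0
```

Run:
```python
import fl; fl.run('w6',.085)
```

```text
blob 34.51762008666992 182.2007598876953 66.09583282470703 116.5456314086914 3136.0 stand [0.1793 0.2501] tool cm [  0.8567 -24.0984  10.7392]
blob 22.995044708251953 57.31419372558594 55.05475616455078 88.57746124267578 2545.0 stand [0.2963 0.2043] tool cm [ 13.34   -22.7161  10.9439]
blob 297.70989990234375 109.12200164794922 245.85780334472656 371.9029541015625 38137.0 stand [ 0.1789 -0.0452] tool cm [ 8.4933  4.4291 10.7171]
31.2333 tcp stand [0.1065 0.0196]
```

Request:
send_rows([
  [[0,0,-3],0],
  [[-3,0,-2],0],
  [[-3,0,-2],0],
  [[-3.5,0,-1],0],
  [[-3.5,0,0],0],
  [[-3.5,0,0],0],
  [[-3.5,0,0],0],
  [[0,0,0],0],
])

```text
clock: 31.95
tool_pos: [0.4414, 0.0314, 0.2614]
orientation: [0.991, -0.133, -0.001, -0.001]
ft_force: [-0.1, 0.3, -0.4]
gripper_width: 0.0403
grasp_force: 0.0
```

Run:
```python
from h import *
from workcell import *
s=state(); print(s["clock"],s["tool_pos"])
d0=dict(np.load("top0.npz"))
for n in ("scene","top"):
    d=snapshot(n); a=np.load(f"{n}0.npz")["image"].astype(int); b=d["image"].astype(int); np.save(f"{n}_f.npy",d["image"])
    m=(abs(b-a).max(2)>35).astype(np.uint8); k,_,st,ce=cv2.connectedComponentsWithStats(cv2.morphologyEx(m,cv2.MORPH_OPEN,np.ones((3,3))))
    print(n,[(list(map(int,st[i])),ce[i].round()) for i in range(1,k) if st[i,4]>30])
t=np.load("top_f.npy"); g=cv2.cvtColor(t,cv2.COLOR_RGB2GRAY); g0=cv2.cvtColor(d0["image"],cv2.COLOR_RGB2GRAY)
for r in range(40,190,6): print(r,g[r,156:228:6],"|",g0[r,156:228:6])
```

```text
31.95 [0.4414 0.0314 0.2614]
scene [([84, 0, 381, 227, 28050], array([217.,  86.])), ([401, 0, 111, 384, 24071], array([474., 211.])), ([147, 11, 7, 6, 32], array([150.,  13.])), ([436, 191, 28, 32, 330], array([448., 206.])), ([159, 217, 34, 43, 901], array([174., 241.])), ([189, 278, 57, 46, 1879], array([217., 300.])), ([392, 373, 7, 11, 54], array([395., 378.]))]
top [([165, 148, 30, 25, 371], array([181., 159.])), ([17, 171, 75, 57, 1983], array([ 50., 200.])), ([206, 171, 5, 7, 32], array([208., 174.])), ([212, 170, 8, 8, 49], array([215., 174.])), ([264, 175, 29, 14, 357], array([278., 182.])), ([15, 200, 14, 31, 294], array([ 21., 215.])), ([0, 202, 75, 62, 1709], array([ 24., 239.])), ([110, 205, 8, 9, 46], array([114., 209.])), ([124, 207, 46, 43, 1301], array([146., 228.])), ([118, 214, 6, 19, 88], array([120., 222.])), ([99, 241, 7, 7, 32], array([102., 244.])), ([369, 283, 143, 101, 7997], array([463., 345.])), ([120, 375, 22, 9, 128], array([132., 380.]))]
40 [157 122 127 133 133 140 138 145 152 158 159 167] | [154 123 127 133 134 138 139 145 152 157 159 169]
46 [155  9
[... 1824 characters left out ...]
185 162  95] | [164 176 174 181 180 166  97 181 182 183 161 110]
154 [179 178 179 184 181 183 182 181 182 184 163  85] | [177 178 176 147  87 108 146 180 182 183 163  96]
160 [176 182 177 182 180 182 179 182 182 179 162 103] | [176 180  83 126 146 145 145 150 182 178 162  94]
166 [133 182 179 182 180 180 180 180 182 178 160 113] | [133 180 152 147 143 148 142 175 180 176 160 141]
172 [114 182 179 182 181 179 180 180 180 189 151 117] | [113 183 181 145 148 180 179 180 180 110 109 117]
178 [116 182 181 181 180 180 178 181 179 177 159 108] | [114 182 179 180 181 181 178 180 179 152 157 162]
184 [117 127 128 119 138 132 153 165 157 157 125 108] | [116 123 130 118 138 133 151 161 156 156 124 135]
```

Run:
```python
from h import *
d0=dict(np.load("top0.npz")); t=np.load("top_f.npy"); E=np.linalg.inv(d0["extrinsics"])
g=cv2.cvtColor(t,cv2.COLOR_RGB2GRAY); g0=cv2.cvtColor(d0["image"],cv2.COLOR_RGB2GRAY)
def pj(st,z):
    p=np.array([*to_world(st),z]); c=E[:3,:3]@p+E[:3,3]; return d0["fx"]*c[0]/c[2]+d0["cx"],d0["fy"]*c[1]/c[2]+d0["cy"]
print("open knob",pj([.1107,-.1036],.137),"closed",pj([.065,-.144],.137))
print(np.c_[np.arange(138,184,2),g[138:184:2,204:252:3]]); print(g0[138:184:2,204:252:3])
```

```text
open knob (np.float64(225.945594000268), np.float64(148.89724471237133)) closed (np.float64(242.95860560357747), np.float64(168.49991390345312))
[[138 182 183 185 116 164 160  95  96  99  95  91  94  94  86  83  83]
 [140 183 181 184 102 166 160  88  95  92  97  93  93 100  84  82  87]
 [142 183 182 183 111 159 169  88  92  96  94  91  94  97  85  88  88]
 [144 182 182 186 110 159 164 104  90  91  92  93  93  95  85  89 103]
 [146 183 183 184 106 161 160 110  83  88  95  89  93  93  93  88 106]
 [148 183 182 185 108 162 144  95  74  69  97  98  94  93  93  92  97]
 [150 184 183 163 110 162 139  81  83  75  92  94  92  96  90  90  91]
 [152 183 183 174 107 164 134  80  80  64  88  95  92  92  91  88  92]
 [154 182 182 184 111 163 126  85  55  53  97  92  90  93  95  94  92]
 [156 184 182 181 107 166 118  85  89  94  92  95  90  92 101 108  99]
 [158 182 181 166 103 167 113  95 106 109  91  88  90  88  96 100 101]
 [160 182 182 179 157 162 110 103 110 108  89  90  91  89  95  97  98]
 [162 183 181 181 159 144 110 106 111 104  91  87  91  95 101  96  96]
 [164 182 181 184 158 143 100 10
[... 1520 characters left out ...]
  87  87  90  96  99  93  95]
 [181 180 184 157 142 101  92  90  86  87  87  91  77  66  78  92]
 [180 179 176 158 160 140 141 140 137 146  90  92  78  74  56  93]
 [181 179 176 158 143 162 172 176 150 142 102 109  73  81  53  95]
 [181 163 155 118 113 146 138 135 140 111 108 107  51  69  53  95]
 [180 118 110 110 109 151 117 116 148 105 106 107  87  54  92  96]
 [179 118 108 107 108 130 156 160 127 106 105  94  93  90  86  91]
 [176 118 108 112 104 110 154 162 140 121  89  87  93  88  90  93]
 [179 157 152 140 157 161 162 159 163 140  91  93  88  92  93  89]
 [178 177 188 164 155 124 125 129 121 102  91  93  91  96  90  92]
 [181 178 145 179 158 123 136 142 140 153 126 126 127 155  87  89]]
```

```bash
python3 -c "
from workcell import *
print(job_done())"
```

```text
the job is handed in; nothing more can be done
None
```

The job is handed in: image checks before hand-in showed the offcut on the bench, the catch open, the tray empty and level, what I take to be the flange's edge in the bin, and no change at the disc, slug, cutters or cup; the clock stood at about 32 s.

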